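# Seat a can capacitor in a sloping V-block test jig and clamp it

## Robot

A 6-joint arm with a two-finger parallel gripper is mounted at the origin on the work surface. World frame = base frame: x ahead of the robot, y to its left, z up, the work surface at z = 0. Lengths are in m, angles in degrees, forces in N, time in s.
With the tool pointing down it reaches from about 0.25 to 0.725 m from the base axis. Payload 9.7 kg.
Tool frame: the origin (TCP) lies midway between the tips of the shut fingers; the grasp point (between the pads) lies 19 mm behind it; z points along the fingers, y is the line along which they close (so a half turn about z gives the same grasp; the last joint's range is limited). The gripper opens to 85 mm and grips with 20 to 120 N. Pads are 22 mm wide; open, the fingers measure 114 mm over their backs; the gripper's body (76 mm by 85 mm) begins 54 mm behind the grasp point. The pads swing forward as they close: fully open they stand 13 mm farther back than shut.
Start: joints at [-77.177, 4.979, 10.078, 95.1, 0, 90], TCP at [0.122, -0.536, 0.231] pointing down, gripper open.
Joint ranges: [-179.16, 179.16], [-48.56, 103.87], [-65.8, 70.77], [-126.05, 130.52], [-82.76, 87.17], [-180, 180]. Speed limits (degrees/s): [127.2, 127.2, 147.25, 180, 180, 180].

## Interface

Orientations are given as [roll, pitch, yaw] about the fixed x, y, z axes, in that order (R = Rz(yaw) Ry(pitch) Rx(roll)).
In Python, from workcell import bot gives the robot as it stands. The module is installed in compiled form; this text tells all that it offers.
- The arm moves only by the tool send_rows, never from a script. Its argument "moves" is one flat list of numbers, 7 for each row, row after row: the shift along the world's x, y, z normalised to -1 to 1, where 1 is 0.025 m, then the turn, a rotation vector about the world's x, y, z normalised to -1 to 1, where 1 is 0.15 rad, then the closure, from -1 (fully open) to 1 (shut), so that 0 is half open. A call has 1 to 8 rows; each row shifts and turns the commanded pose from where the row before left it; what a row does not reach is not made up. A row lasts 1/8 s, in which the tool goes at most 62.5 mm and 10.7 degrees, less where a joint would pass 70% of its speed; a pose out of reach is approached as far as the arm can. A call with a number of a shift or a turn outside -1 to 1 is refused whole. A call with a gripper value outside its range is refused whole. The fingers move at their own pace and stop on an object; "squeeze" is the grip in N (left out, the last holds). Time passes only in rows, so rows that do not move let the fingers close. It gives the time, the measured TCP pose, the force, the opening and the grip force at its end, in the units of the state.
- bot.get_obs(): the state, without advancing time (a new reading comes with each control period).
- bot.camera(name): name is "side" or "top" or "wrist"; returns a dict with "color" (384x512x3 uint8, red, green, blue), "camera_matrix" (3x3 intrinsics, pixels), "R" (3x3) and "t" (3): a world point X has camera coordinates R X + t. Camera axes: x right, y down, z forward; pixel columns grow to the right and rows downward; lengths in m; the calibration is good to about 2 mm. A picture is of the moment at which its call begins. There is no depth.
- bot.job_done(): hands the job in; it is judged then, once.
Trained networks look in the newest picture that a camera, given by its name, has taken for a name from the list of things; names that differ only in an ending like _2 or _b are one class to them, and where a whole thing is asked for, a point or a joint stands for the part that bears it (a point fixed in the world has none). Each returns a list of dicts, best first, with "p" (0 to 1); they miss things now and then, are a little off and sometimes report something else, mostly with a low value. They report only what shows in the picture. A call takes as long as a camera call. They do not tell look-alikes from the thing itself.
- bot.boxes_of(camera, query): "extent" ([left, top, right, bottom] in pixels, round what is visible of it).
- bot.trace(camera, query): "region" (384x512 bool, what is visible of it) and "extent" ([left, top, right, bottom] in pixels, round what is visible of it).
- bot.landmark_of(camera, query): "pixel" ([column, row] in pixels: a listed point, or the origin of a listed thing).
The state is a dict: "time": time; "q": joint angles; "qd": joint speeds; "joint_efforts": joint torques, N m; "ee_pos": TCP position; "tcp_rot": TCP orientation; "wrist_force": force on the tool from outside, world axes, zero at the start; "torque": the same for the moment, N m; "opening": finger opening in m; "grasp_force": force on a finger pad.
Only numpy, scipy, OpenCV 4.12 (cv2) and the standard library are available. Lean on these libraries where they do the work, as an engineer would, in place of code of your own. Each camera call takes 0.05 s, during which the arm holds its last target. There are 200 camera calls.

## Task

Take the blue can capacitor from its yellow-ribbed rest and lower it, without dropping it, into the sloping V-blocks of the test jig with its two brass studs pointing down the slope. Keeping it bedded in the Vs, slide it down the slope so that its studs push the copper contact shoe fully home, and then fold the red-handled clamp down flat onto the can and let go. Be gentle with the can and leave the boxed module, the supply board and the small black capacitor where they are.

Things in the scene. Friction and masses are not known exactly. Their poses are not given: they have to be found in the camera images.
- can: blue can capacitor: cylinder 40 mm in diameter, 110 mm long over its studs, 150 to 310 g; may be rolled freely. Origin on its axis at mid-length; x is the axis. The -x end (black disc at x = -49 mm) has two brass studs 7 mm thick whose tips are at x = -55 mm; the plain metal end is at x = +55 mm. It starts lying level on the rest, axis 40 mm above the table, x along the rest's x
- rest: black plate 140 x 90 x 6 mm fixed to the table, with two yellow saddles 16 mm wide centred at x = -40 and +40 mm that carry the can; saddle tops stand 28 mm above the table and 23 mm either side. Between the saddles the can is free to the plate, 34 mm below its axis. Origin: centre of the underside
- can_studs (a point): point between the stud tips, on the can's axis, at the can's x = -55 mm
- cradle: tilted frame of the fixed test jig. x runs up the slope (25 degrees above level, roughly away from the robot), y level across it, z square to the slope, upwards. Origin on the apex line of two white 90-degree V-blocks. A can bedded in them has its axis along x at y = 0, z = 28.3 mm; with the shoe home and the studs against it, its origin is at x = 65 mm
- jig: base of the test jig: aluminium plate 190 x 110 x 8 mm fixed to the table, centred 55 mm along its x from the origin (table level, below the cradle's origin). In the cradle's frame the V-blocks span x = 10 to 48 and 100 to 127 mm, 28 mm either side, rims at z = 21 mm; the gap between them is open down to z = -6 mm, so fingers can straddle the can there
- shoe (a joint): copper contact disc, 32 mm in diameter, facing the can at the lower end of the Vs, centred at cradle y = 0, z = 28.3 mm. Value: metres up the slope from fully home; 0 is home on a hard stop. Its face is at cradle x = 10 mm + value. It slides stiffly (about 4 N) and stays where it is pushed. It starts 6 to 12 mm out
- clamp (a joint): hinged steel clamp arm, 14 mm wide, 8 mm thick, 76 mm long from the pivot. Value in rad: 0 is folded down parallel to the cradle's x, pointing to -x, its rubber pad just resting on a bedded can; it grows as the arm opens up and back, 1.57 is square to the slope. Stiff hinge (0.12 N m, about 2 N at the grip), stays where it is left. It starts at 1.6 to 1.82
- clamp_pivot (a point): middle of the clamp's pivot line, which runs along the cradle's y at cradle x = 156 mm, z = 56 mm, between two cheeks (42 mm wide over all, x = 145 to 167 mm, tops at z = 68 mm)
- clamp_grip (a point): centre of the red grip bar across the end of the clamp arm: 12 mm thick, 44 mm long along the cradle's y, 76 mm from the pivot
- boxed_module: bystander: clear case 90 x 60 x 42 mm with a circuit board inside, loose on the table; origin at the centre of its underside
- supply_board: bystander: green circuit board 100 x 70 mm with parts up to 28 mm tall, loose on the table; origin at the centre of its underside
- small_can: bystander: small black capacitor standing upright, 25 mm in diameter, 40 mm tall, loose; origin at the centre of its underside
Things that resemble listed ones, but are neither listed nor needed, are in the scene too. There is more than one size of the jig; the job needs the smaller.

How it is judged (in metres and radians):
On the way, in this order (a step that is already met when the one before it is completed fails the run):
1. the can, studs down the slope, is lowered into the Vs while still held by the fingers: within 5 mm and 0.1 rad of bedded (y of can in the frame of cradle between -0.004 and 0.004 m and z of can in the frame of cradle between 0.024 and 0.0335 m and angle between the x axis of can and the x axis of cradle, either way round below 0.1 rad and x of can_studs in the frame of cradle below 0.05 m and contact force between can and the fingers above 0.5 N), for 0.1 s.
2. the can, bedded in the Vs, has pushed the shoe home (within 1.8 mm), studs against it (y of can in the frame of cradle between -0.0025 and 0.0025 m and z of can in the frame of cradle between 0.0255 and 0.0308 m and angle between the x axis of can and the x axis of cradle, either way round below 0.06 rad and value of joint shoe below 0.0018 m and x of can_studs in the frame of cradle between 0.005 and 0.0135 m), for 0.2 s.
3. the clamp is folded down on the can (within 0.08 rad) with the can still bedded and home (all of step 2 and value of joint clamp between -0.08 and 0.08 rad), for 0.2 s.
At the end, for the whole second after the job is handed in: the can lies still in both Vs (within 2.5 mm and 0.06 rad), studs down the slope and against the shoe within 3.5 mm, the shoe within 1.8 mm of home, the clamp within 0.08 rad of flat on the can, and everything released (all of step 3 and linear speed of can below 0.01 m/s); the robot touches nothing.
It fails at once if the can is dropped: moves faster than 0.3 m/s out of the fingers (a fall of about 5 mm) (linear speed of can above 0.3 m/s and contact force between can and the fingers below 0.1 N).
It fails at once if the can is pressed against the jig with more than 90 N in all (a push of about 37 N into the Vs) (contact force between can and cradle above 90 N).
It fails at once if the clear-cased power module is moved more than 15 mm (distance of boxed_module from where it was at the start of the episode above 0.015 m).
It fails at once if the green supply board is moved more than 15 mm (distance of supply_board from where it was at the start of the episode above 0.015 m).
It fails at once if the small black capacitor is moved more than 15 mm or tipped over (distance of small_can from where it was at the start of the episode above 0.015 m or angle between small_can's own z axis and vertical above 0.3 rad).
It also fails if it takes over 69 s, if anything falls off the work surface, if the arm or the gripper's body presses on something with over 40 N, if the wrist force passes 120 N, or if a joint passes its speed limit or range.

## Working session

There is one attempt and no reset: what is moved stays moved. The work goes in short steps, Python scripts to look and compute and a tool call to move; the robot and the scene stay as the last step left them, time stands still between calls to the robot, and variables do not carry over. Pictures are saved under pics/ and viewed, at most 10 in all, crops included, and the job is handed in when it is done.

Besides the shell and the picture viewer there is one more tool, called after ">>>" as name(argument=value, ...), one argument or row to a line, values as JSON. send_rows: Moves the arm, as the interface text tells. Its arguments: {"type":"object","properties":{"moves":{"type":"array"},"squeeze":{"type":"number"}},"required":["moves"]}

```bash
mkdir -p pics; cat > h.py <<'E'
import numpy as np, cv2
from workcell import bot
def save(c,n):
    d=bot.camera(c); cv2.imwrite(f'pics/{n}.png',d['color'][:,:,::-1]); return d
def ray(d,px):
    K=np.array(d['camera_matrix']);R=np.array(d['R']);t=np.array(d['t'])
    v=R.T@np.linalg.inv(K)@np.array([px[0],px[1],1.]); return -R.T@t, v/np.linalg.norm(v)
def atz(d,px,z):
    o,v=ray(d,px); return o+v*(z-o[2])/v[2]
def tri(obs):
    A=np.zeros((3,3));b=np.zeros(3)
    for d,px in obs:
        o,v=ray(d,px);P=np.eye(3)-np.outer(v,v);A+=P;b+=P@o
    x=np.linalg.solve(A,b)
    return x
def proj(d,X):
    p=np.array(d['camera_matrix'])@(np.array(d['R'])@np.array(X)+np.array(d['t'])); return p[:2]/p[2]
E
python3 - <<'E'
from h import *
D={c:save(c,c+'0') for c in('side','top')}
I=np.hstack([cv2.imread(f'pics/{c}0.png') for c in('top','side')]); 
for c in D:
    print(c,np.round(ray(D[c],(256,192)),3).tolist(), D[c]['camera_matrix'][0][0])
    for q in ['can','can_studs','rest','cradle','jig','shoe','clamp_pivot','clamp_grip','boxed_module','supply_board','small_can']:
        print(c,q,[(round(x['p'],2),np.round(x['pixel'],1).tolist()) for x in bot.landmark_of(c,q)][:4], [(round(x['p'],2),np.round(x['extent']).astype(int).tolist()) for x in bot.boxes_of(c,q)][:4] if q in('can','jig','rest') else '')
print(bot.get_obs())
E
```

```text
side [[-0.126, 0.579, 0.585], [0.639, -0.603, -0.477]] 383.03599289450176
side can [(0.82, [179.7, 232.2])] [(0.56, [162, 217, 196, 252])]
side can_studs [(0.86, [188.8, 241.3])] 
side rest [(0.81, [179.9, 247.1]), (0.16, [176.8, 230.9])] [(0.8, [151, 233, 209, 264])]
side cradle [(0.73, [277.0, 182.4])] 
side jig [(0.81, [274.4, 190.9]), (0.3, [97.7, 303.5])] [(0.97, [232, 111, 291, 200]), (0.61, [301, 134, 367, 240])]Traceback (most recent call last):
  File "<stdin>", line 7, in <module>
ValueError: it knows: boxed_module, can, can_studs, clamp_grip, clamp_pivot, cradle, jig, rest, small_can, supply_board
```

View pics/top0.png

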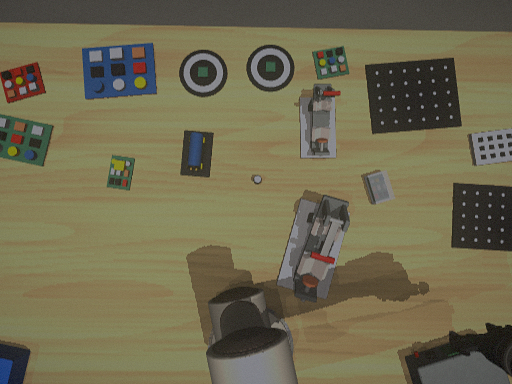

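View pics/side0.png

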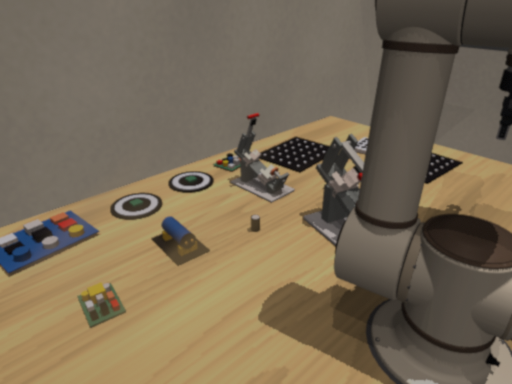

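The top view shows the can on its rest at about (196,153). The smaller jig is at (320,125) with its clamp standing open, and the larger look-alike jig is at (315,250). The side view shows the same layout: can at (180,232), small jig at (262,180).

```bash
python3 - <<'E'
from h import *
D={c:bot.camera(c) for c in('side','top')}
print(np.round(ray(D['top'],(256,192)),3).tolist(), D['top']['camera_matrix'][0][0])
L={}
for c in D:
    for q in ['can','can_studs','rest','cradle','jig','clamp_pivot','clamp_grip','boxed_module','supply_board','small_can']:
        r=bot.landmark_of(c,q); L[c,q]=r
        print(c,q,[(round(x['p'],2),np.round(x['pixel'],1).tolist()) for x in r][:4])
for q in ['can','can_studs','rest','cradle','jig','clamp_pivot','clamp_grip','small_can','boxed_module','supply_board']:
    for a in L['side',q][:2]:
        for b in L['top',q][:2]:
            X=tri([(D['side'],a['pixel']),(D['top'],b['pixel'])])
            print(q,np.round(X,4),np.round(np.linalg.norm(proj(D['top'],X)-b['pixel']),1),np.round(atz(D['top'],b['pixel'],0.04 if 'can' in q else 0.),3))
o=bot.get_obs();print(o['ee_pos'],o['tcp_rot'],o['opening'],o['wrist_force'])
m=D['top']['color'];cv2.imwrite('pics/topc.png',cv2.resize(m[60:220,150:380,::-1],None,fx=3.4,fy=3.4,interpolation=cv2.INTER_CUBIC))
E
```

```text
[[0.399, -0.001, 1.252], [0.056, -0.008, -0.998]] 405.7964680878054
side can [(0.89, [181.8, 230.1]), (0.22, [188.0, 240.4])]
side can_studs [(0.95, [185.4, 238.9])]
side rest [(0.72, [178.2, 247.6])]
side cradle [(0.71, [272.9, 179.7]), (0.37, [180.1, 245.7])]
side jig [(0.96, [272.7, 189.5])]
side clamp_pivot [(0.93, [250.2, 132.2]), (0.72, [341.6, 145.2])]
side clamp_grip [(0.73, [275.6, 178.5]), (0.71, [367.6, 173.1]), (0.6, [252.2, 116.3]), (0.49, [257.5, 230.3])]
side boxed_module []
side supply_board [(0.76, [98.4, 305.1])]
side small_can [(0.69, [255.1, 231.8])]
top can [(0.57, [195.5, 152.7])]
top can_studs [(0.74, [189.3, 172.3]), (0.3, [377.0, 187.3])]
top rest [(0.69, [198.6, 155.5])]
top cradle [(0.9, [306.1, 273.7]), (0.82, [320.5, 140.6])]
top jig [(0.77, [317.1, 143.1])]
top clamp_pivot [(0.91, [323.0, 94.3]), (0.87, [337.3, 219.7]), (0.64, [121.4, 170.8])]
top clamp_grip [(0.58, [322.6, 258.7]), (0.51, [259.4, 180.3]), (0.48, [335.3, 91.4])]
top boxed_module [(0.69, [378.6, 188.6])]
top supply_board [(0.79, [121.6, 172.3]), (0.67, [191.9, 171.8])]
top small_can [(0.4
[... 828 characters left out ...]
[ 0.3918 -0.216   0.2213] 0.8 [ 0.388 -0.264  0.   ]
clamp_grip [ 0.3633 -0.0974  0.2006] 44.4 [ 0.268 -0.219  0.   ]
clamp_grip [ 0.4782 -0.0321  0.1589] 7.2 [ 0.506 -0.022  0.   ]
clamp_grip [ 0.2899 -0.1848  0.1876] 0.9 [ 0.268 -0.219  0.   ]
clamp_grip [ 0.3749 -0.0746  0.223 ] 49.7 [ 0.506 -0.022  0.   ]
small_can [0.3976 0.2537 0.2201] 51.9 [0.518 0.396 0.04 ]
small_can [ 0.5069 -0.0166 -0.0106] 0.4 [ 0.502 -0.017  0.04 ]
supply_board [ 0.5268  0.4083 -0.0038] 1.1 [0.525 0.404 0.   ]
supply_board [ 0.5815  0.2965 -0.1033] 30.4 [0.53  0.188 0.   ]
[ 0.12205889 -0.53627608  0.23129985] [1.79998789e+02 9.05364203e-04 1.28205506e+01] 0.0854118163337722 [-0.42608891 -0.3713979  -0.12763714]
```

View pics/topc.png

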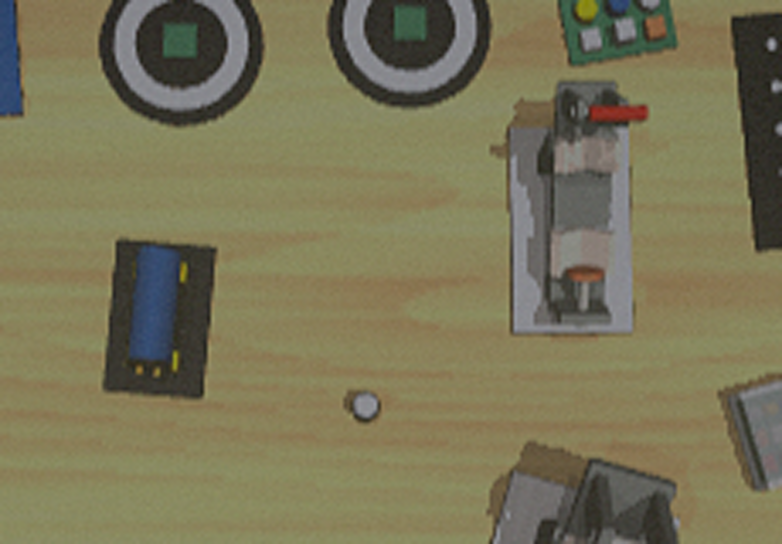

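The crop shows the studs pointing toward the robot (bottom) and the can's yaw slightly negative. The small jig's axis is near world +x, with its shoe at the robot end, so the can needs no turn. Next I go over the jig for a close look.

>>> send_rows(
  moves=[0.8,0.6,0.7,0,0,-0.2,-1,0.8,0.6,0.7,0,0,-0.2,-1,0.8,0.6,0.7,0,0,-0.2,-1,0.8,0.6,0.7,0,0,-0.2,-1,0.8,0.6,0.7,0,0,-0.2,-1,0.8,0.6,0.7,0,0,-0.2,-1,0.8,0.6,0.7,0,0,-0.2,-1,0.8,0.6,0.7,0,0,-0.1,-1],
)

```text
time: 2.6
ee_pos: [0.2827, -0.4157, 0.372]
tcp_rot: [180.0, -0.0, -0.1]
wrist_force: [0.6, -0.1, 0.6]
opening: 0.0854
grasp_force: 0.0
```

>>> send_rows(
  moves=[0.8,0.6,0,0,0,0,-1,0.8,0.6,0,0,0,0,-1,0.8,0.6,0,0,0,0,-1,0.8,0.6,0,0,0,0,-1,0.8,0.6,0,0,0,0,-1,0.8,0.6,0,0,0,0,-1,0.8,0.6,0,0,0,0,-1,0.8,0.6,0,0,0,0,-1],
)

```text
time: 3.6
ee_pos: [0.4427, -0.2957, 0.3714]
tcp_rot: [180.0, -0.0, -0.1]
wrist_force: [0.8, -0.2, 0.4]
opening: 0.0851
grasp_force: 0.0
```

```bash
python3 - <<'E'
from h import *
o=bot.get_obs();print(o['time'],o['ee_pos'],o['tcp_rot'],o['q'])
d=save('wrist','w1'); o,v=ray(d,(256,192)); print(o,v,d['camera_matrix'][0][0])
for q in ['cradle','jig','clamp_pivot','clamp_grip']:
    print(q,[(round(x['p'],2),np.round(x['pixel'],1).tolist()) for x in bot.landmark_of('wrist',q)][:4])
E
```

```text
3.6 [ 0.44269444 -0.29570572  0.37135036] [ 1.79994468e+02 -6.09874418e-03 -6.71891025e-02] [-3.37410014e+01  8.71325901e+00  3.04172303e+01  1.11695828e+02
 -1.22242589e-03  1.46326188e+02]
[ 0.50996409 -0.29572056  0.51474132] [-0.27749806 -0.0141367  -0.96062218] 281.82711643657825
cradle [(0.85, [190.2, 33.4]), (0.56, [180.3, 273.1])]
jig [(0.6, [186.6, 258.4]), (0.58, [195.6, 44.3])]
clamp_pivot [(0.92, [173.4, 226.4])]
clamp_grip [(0.72, [168.5, 281.8])]
```

View pics/w1.png

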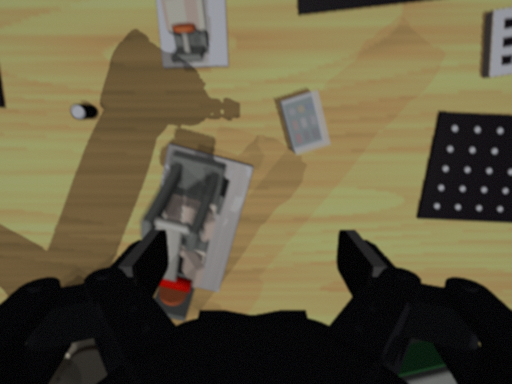

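The wrist view shows the big jig at centre-left and the small jig at the top edge around (190,35). I move farther forward.

>>> send_rows(
  moves=[0.7,0.5,0,0,0,0,-1,0.7,0.5,0,0,0,0,-1,0.7,0.5,0,0,0,0,-1,0.7,0.5,0,0,0,0,-1,0.7,0.5,0,0,0,0,-1,0.7,0.5,0,0,0,0,-1,0.7,0.5,0,0,0,0,-1,0.7,0.5,0,0,0,0,-1],
)

```text
time: 4.85
ee_pos: [0.5834, -0.195, 0.371]
tcp_rot: [-180.0, 0.0, -0.0]
wrist_force: [-0.4, -0.2, -0.1]
opening: 0.0854
grasp_force: 0.0
```

```bash
python3 - <<'E'
from h import *
import pickle
o=bot.get_obs();print(o['time'],o['ee_pos'],o['tcp_rot'],o['q'])
d=save('wrist','w2'); pickle.dump(d,open('w2.pkl','wb'))
for q in ['cradle','jig','clamp_pivot','clamp_grip']:
    print(q,[(round(x['p'],2),np.round(x['pixel'],1).tolist()) for x in bot.landmark_of('wrist',q)][:4])
m=d['color'][:300,100:420,::-1];cv2.imwrite('pics/w2c.png',cv2.resize(m,None,fx=2,fy=2,interpolation=cv2.INTER_CUBIC))
E
```

```text
4.85 [ 0.58338056 -0.19500299  0.37100779] [-1.79995251e+02  1.27956220e-02 -3.57697278e-02] [-1.84831261e+01  2.24288635e+01  4.74307046e+01  1.15015482e+02
  4.56278379e-04  1.61552644e+02]
cradle [(0.56, [256.4, 130.9]), (0.53, [255.4, 131.5])]
jig [(0.86, [259.7, 130.6]), (0.67, [236.2, 318.6]), (0.46, [155.7, 186.8])]
clamp_pivot [(0.87, [254.8, 33.3])]
clamp_grip [(0.71, [255.1, 38.0])]
```

View pics/w2c.png

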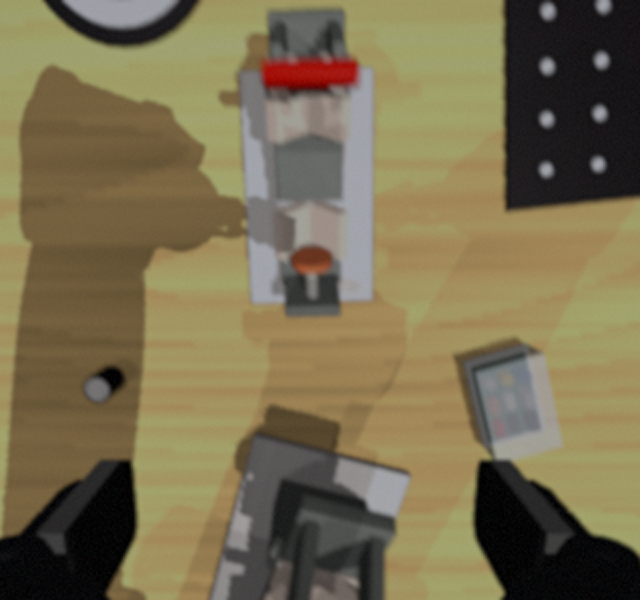

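The wrist crop shows the small jig clearly: plate corners near crop (250,302), (373,300), (373,68), red bar (262–358,72), and copper shoe (311,261). I'll fit a jig model and overlay it on the wrist and side pictures.

```bash
cat > model.py <<'E'
from h import *
c,s=np.cos(np.radians(25)),np.sin(np.radians(25))
def pose(p):  # p=x,y,yaw,h0
    cy,sy=np.cos(p[2]),np.sin(p[2]); Rz=np.array([[cy,-sy,0],[sy,cy,0],[0,0,1]])
    Rc=Rz@np.array([[c,0,-s],[0,1,0],[s,0,c]]); return Rz,Rc,np.array([p[0],p[1],0.]),np.array([p[0],p[1],p[3]])
def C(p,X): _,Rc,_,t=pose(p); return Rc@np.array(X)/1+t
def J(p,X): Rz,_,t,_=pose(p); return Rz@np.array(X)+t
def wire(p,th,sh):
    V=[]
    P=[J(p,q) for q in [(-.04,-.055,.008),(.15,-.055,.008),(.15,.055,.008),(-.04,.055,.008)]]
    V.append(((0,255,0),P,True))
    for x in(.01,.048,.1,.127): V.append(((255,0,0),[C(p,q) for q in[(x,-.028,.021),(x,-.021,.021),(x,0,0),(x,.021,.021),(x,.028,.021)]],False))
    a=np.linspace(0,6.28,24); V.append(((255,0,255),[C(p,(.01+sh,.016*np.cos(t),.0283+.016*np.sin(t))) for t in a],True))
    g=np.array([.156-.076*np.cos(th),0,.056+.076*np.sin(th)])
    V.append(((0,255,255),[C(p,g+[0,-.022,0]),C(p,g+[0,.022,0])],False))
    V.append(((0,255,255),[C(p,g),C(p,(.156,0,.056))],False))
    for y in(-.021,.021): V.append(((255,255,0),[C(p,q) for q in[(.145,y,.068),(.167,y,.068)]],False))
    return V
def draw(d,box,f,W):
    x0,y0,x1,y1=box; m=cv2.resize(np.ascontiguousarray(d['color'][y0:y1,x0:x1,::-1]),None,fx=f,fy=f,interpolation=cv2.INTER_CUBIC)
    for col,P,cl in W:
        q=np.array([(proj(d,X)-[x0,y0]+.5)*f for X in P]); cv2.polylines(m,[np.round(q).astype(np.int32)],cl,col,1,cv2.LINE_AA)
    return m
E
python3 - <<'E'
from model import *
import pickle
from scipy.optimize import least_squares
w=pickle.load(open('w2.pkl','rb')); sd=bot.camera('side'); tp=bot.camera('top'); pickle.dump((w,sd,tp),open('v.pkl','wb'))
W=lambda u,v:np.array([u/2+99.75,v/2-.25])
for px in[(250,302),(373,300),(373,68),(240,70)]: print(np.round(atz(w,W(*px),.008),4))
def res(z):
    p,th,sh=z[:4],z[4],z[5]; r=[]
    for u,v,X in[(250,302,(-.04,.055,.008)),(373,300,(-.04,-.055,.008)),(373,68,(.15,-.055,.008))]: r.append(proj(w,J(p,X))-W(u,v))
    g=np.array([.156-.076*np.cos(th),0,.056+.076*np.sin(th)])
    r+= [proj(w,C(p,g+[0,.022,0]))-W(262,73),proj(w,C(p,g-[0,.022,0]))-W(358,72),proj(sd,C(p,g))-[252.5,116.5],proj(w,C(p,(.01+sh,0,.0283)))-W(311,261)]
    return np.concatenate(r+[[(p[3]-.04)*200]])
f=least_squares(res,[.62,-.2,0,.04,1.7,.009]); print(np.round(f.x,4),np.round(f.fun,1))
Wi=wire(f.x[:4],f.x[4],f.x[5])
a=draw(w,(212,0,294,160),3.7,Wi); b=draw(sd,(228,105,298,205),5.9,Wi)
h=max(a.shape[0],b.shape[0]); pad=lambda m:cv2.copyMakeBorder(m,0,h-m.shape[0],0,0,0)
cv2.imwrite('pics/fit1.png',np.hstack([pad(a),pad(b)])); print(a.shape,b.shape)
E
```

```text
[ 0.5814 -0.1459  0.008 ]
[ 0.5833 -0.2565  0.008 ]
[ 0.7715 -0.2504  0.008 ]
[ 0.77   -0.1425  0.008 ]
[ 0.6215 -0.1998  0.0237  0.0392  1.7104  0.0035] [-0.1  0.7 -0.4  0.3  0.5 -0.8  0.2  0.5  0.1 -0.3 -1.1 -0.3 -0.1  0.
 -0.2]
(592, 303, 3) (590, 413, 3)
```

View pics/fit1.png

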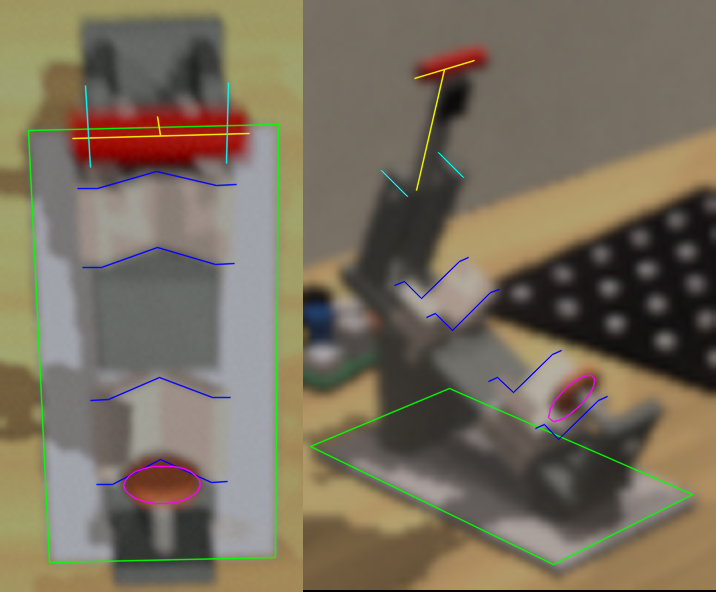

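The overlay agrees well: plate outline, V edges, bar and pivot lines all match to about 1 px in the wrist view (bar at (160,136) and V apex at (160,248) in the composite), and in the side view too. Jig pose: x 0.6215, y −0.1998, yaw 1.36°, h0 0.039, clamp 1.71. Now over to the can.

>>> send_rows(
  moves=[-0.1,0.9,0,0,0,0,-1,-0.1,0.9,0,0,0,0,-1,-0.1,0.9,0,0,0,0,-1,-0.1,0.9,0,0,0,0,-1,-0.1,0.9,0,0,0,0,-1,-0.1,0.9,0,0,0,0,-1,-0.1,0.9,0,0,0,0,-1,-0.1,0.9,0,0,0,0,-1],
)

```text
time: 6.2
ee_pos: [0.5616, -0.0146, 0.3714]
tcp_rot: [180.0, -0.0, -0.0]
wrist_force: [0.1, -0.2, -0.3]
opening: 0.0854
grasp_force: 0.0
```

>>> send_rows(
  moves=[-0.1,0.9,-0.6,0,0,-0.07,-1,-0.1,0.9,-0.6,0,0,-0.07,-1,-0.1,0.9,-0.6,0,0,-0.07,-1,-0.1,0.9,-0.6,0,0,-0.07,-1,-0.1,0.9,-0.6,0,0,-0.07,-1,-0.1,0.9,-0.6,0,0,-0.07,-1,-0.1,0.9,-0.6,0,0,-0.07,-1,-0.1,0.9,-0.6,0,0,-0.07,-1],
)

```text
time: 7.2
ee_pos: [0.5453, 0.0628, 0.2509]
tcp_rot: [-175.6, 0.0, 4.3]
wrist_force: [0.9, 0.7, 0.1]
opening: 0.0855
grasp_force: 0.0
```

```bash
python3 - <<'E'
from h import *
import pickle
o=bot.get_obs();print(o['time'],o['ee_pos'],o['tcp_rot'],o['q'])
d=save('wrist','w3'); pickle.dump(d,open('w3.pkl','wb'))
for q,z in [('can',.04),('can_studs',.04),('rest',0)]:
    print(q,[(round(x['p'],2),np.round(x['pixel'],1).tolist(),np.round(atz(d,x['pixel'],z),4)) for x in bot.landmark_of('wrist',q)][:3])
for q in('can','rest'):
  r=bot.trace('wrist',q)
  for t in r[:1]:
    g=t['region'].astype(np.uint8); print(q,t['p'],t['extent'],cv2.minAreaRect(cv2.findNonZero(g)))
    ys,xs=np.nonzero(g)
    P=np.array([atz(d,(x,y),.04 if q=='can' else 0.006)[:2] for x,y in zip(xs,ys)])
    R=cv2.minAreaRect((P*1000).astype(np.float32)); print(R)
m=d['color'][100:384,130:400,::-1];cv2.imwrite('pics/w3c.png',cv2.resize(m,None,fx=2,fy=2,interpolation=cv2.INTER_CUBIC))
E
```

```text
7.2 [0.5452907  0.06283885 0.25094725] [-1.75593565e+02  3.14414212e-02  4.28868934e+00] [  4.28745691   5.26664239  12.49360463  97.25849864   4.40643394
 179.99876391]
can [(0.71, [178.9, 122.2], array([0.5905, 0.1747, 0.04  ]))]
can_studs [(0.86, [177.1, 168.0], array([0.5317, 0.1767, 0.04  ]))]
rest []
can 0.82 [160.4, 78.4, 200.8, 168.0] ((179.70516967773438, 123.01206970214844), (34.293663024902344, 89.78597259521484), 3.3664605617523193)
((586.94775390625, 174.61154174804688), (42.11622619628906, 110.90679168701172), 85.9755859375)
rest 0.62 [153.4, 64.1, 225.0, 175.6] ((187.68072509765625, 121.74821472167969), (67.3600082397461, 106.65489196777344), 5.29008150100708)
((586.4036254882812, 172.82566833496094), (91.28667449951172, 139.69725036621094), 86.07762908935547)
```

View pics/w3c.png

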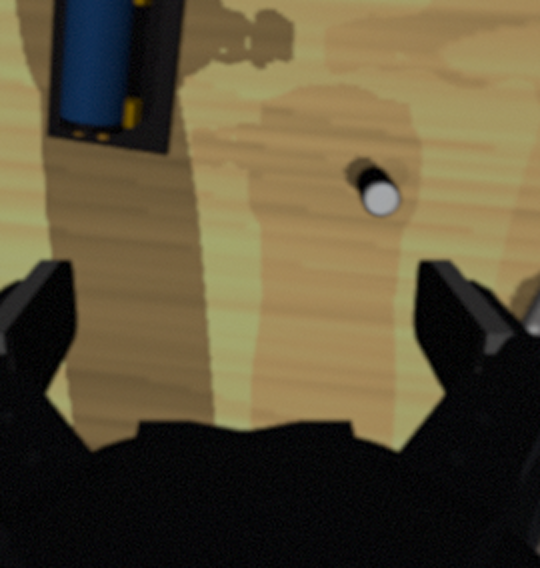

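The wrist crop shows the can upper-left (stud end at crop (92,135)), and its axis and the rest agree at yaw −4°. Joint 6 reached 180°, so I take the half-turn grasp (yaw 176°) instead.

>>> send_rows(
  moves=[0.1,0.3,0,0,0,1,-1,0.1,0.3,0,0,0,1,-1,0.1,0.3,0,0,0,1,-1,0.1,0.3,0,0,0,1,-1,0.1,0.3,0,0,0,1,-1,0.1,0.3,0,0,0,1,-1,0.1,0.3,0,0,0,1,-1,0.1,0.3,0,0,0,1,-1],
)

```text
time: 8.5
ee_pos: [0.5662, 0.1218, 0.252]
tcp_rot: [-175.7, 0.0, 73.2]
wrist_force: [0.8, 0.3, -0.7]
opening: 0.0856
grasp_force: 0.0
```

>>> send_rows(
  moves=[0.1,0.3,0,0,0,1,-1,0.1,0.3,0,0,0,1,-1,0.1,0.3,0,0,0,1,-1,0.1,0.3,0,0,0,1,-1,0.1,0.3,0,0,0,1,-1,0.1,0.3,0,0,0,1,-1,0.1,0.3,0,0,0,1,-1,0.1,0.3,0,0,0,1,-1],
)

```text
time: 9.5
ee_pos: [0.5862, 0.1818, 0.252]
tcp_rot: [-175.6, 0.1, 142.0]
wrist_force: [-0.4, -0.2, -0.1]
opening: 0.0856
grasp_force: 0.0
```

>>> send_rows(
  moves=[0,0,0,0,0,1,-1,0,0,0,0,0,1,-1,0,0,0,0,0,1,-1,0,0,0,0,0,0,-1,0,0,0,0,0,0,-1],
)

```text
time: 10.12
ee_pos: [0.5859, 0.1816, 0.2516]
tcp_rot: [-175.6, 0.1, 167.3]
wrist_force: [0.0, 0.1, 0.4]
opening: 0.0854
grasp_force: 0.0
```

```bash
cat > st.py <<'E'
from h import *
from scipy.spatial.transform import Rotation as Ro
def to(pos,zax,yaw):
    "print remaining shift (units of 25mm) and rotvec (units .15rad) to TCP pos with tool z=zax and tool y as horizontal with heading"
    o=bot.get_obs(); R=Ro.from_euler('xyz',o['tcp_rot'],degrees=True).as_matrix()
    z=np.array(zax,float);z/=np.linalg.norm(z); y=np.array([np.cos(yaw),np.sin(yaw),0]);y-=z*(y@z);y/=np.linalg.norm(y)
    T=np.column_stack([np.cross(y,z),y,z]); rv=Ro.from_matrix(T@R.T).as_rotvec()
    d=np.array(pos)-o['ee_pos']; print('t',round(o['time'],2),'pos',np.round(o['ee_pos'],4),'rot',np.round(o['tcp_rot'],2),'F',np.round(o['wrist_force'],1),'q',np.round(o['q'],0),'op',round(o['opening'],4),round(o['grasp_force'],1))
    print('mm',np.round(d*1000,1),'units',np.round(d/.025,2),'rot units',np.round(rv/.15,2))
E
python3 - <<'E'
from st import *
a=np.radians(-4)
d=save('wrist','w4')
for q,z in [('can',.04),('can_studs',.04)]:
    print(q,[(round(x['p'],2),np.round(x['pixel'],1).tolist(),np.round(atz(d,x['pixel'],z),4)) for x in bot.landmark_of('wrist',q)][:3])
for q in('can','rest'):
  for t in bot.trace('wrist',q)[:1]:
    ys,xs=np.nonzero(t['region'])
    P=np.array([atz(d,(x,y),.04 if q=='can' else 0.006)[:2] for x,y in zip(xs,ys)])
    print(q,t['p'],t['extent'],cv2.minAreaRect((P*1000).astype(np.float32)))
to((.59,.174,.018),(0,0,-1),a+np.pi/2)
E
```

```text
can [(0.68, [259.2, 161.6], array([0.5827, 0.1753, 0.04  ]))]
can_studs [(0.58, [251.3, 118.6], array([0.5286, 0.1771, 0.04  ])), (0.31, [431.7, 74.8], array([0.5259, 0.3869, 0.04  ]))]
can 0.62 [240.3, 121.0, 281.3, 211.8] ((591.0888061523438, 174.65625), (41.77686309814453, 116.0666275024414), 85.65009307861328)
rest 0.83 [222.6, 105.1, 299.6, 210.4] ((587.8182373046875, 174.99725341796875), (90.40341186523438, 140.9165802001953), 86.58642578125)
t 10.38 pos [0.5859 0.1816 0.2513] rot [-1.7561e+02  4.0000e-02  1.6746e+02] F [-0.3 -0.5 -0.6] q [ 19.  17.  26. 101.  -4.  32.] op 0.0853 0.0
mm [   4.1   -7.6 -233.3] units [ 0.16 -0.31 -9.33] rot units [ 0.51 -0.07  0.99]
```

>>> send_rows(
  moves=[0.16,-0.28,0,0.5,-0.07,1,-1,0,0,-1,0,0,0,-1,0,0,-1,0,0,0,-1,0,0,-1,0,0,0,-1,0,0,-1,0,0,0,-1,0,0,-1,0,0,0,-1,0,0,0,0,0,0,-1],
)

```text
time: 11.25
ee_pos: [0.5888, 0.1744, 0.1244]
tcp_rot: [-179.9, -0.2, 176.1]
wrist_force: [-0.5, 1.0, 0.2]
opening: 0.0855
grasp_force: 0.0
```

```bash
python3 - <<'E'
from st import *
a=np.radians(-4)
d=save('wrist','w5')
for q in('can','rest'):
  for t in bot.trace('wrist',q)[:1]:
    ys,xs=np.nonzero(t['region'])
    P=np.array([atz(d,(x,y),.04 if q=='can' else 0.006)[:2] for x,y in zip(xs,ys)])
    print(q,t['p'],t['extent'],cv2.minAreaRect((P*1000).astype(np.float32)))
to((.59,.1745,.018),(0,0,-1),a+np.pi/2)
E
```

```text
can 0.78 [227.7, 122.1, 282.7, 259.5] ((592.5758666992188, 174.59954833984375), (40.14409637451172, 120.1458740234375), 86.03031158447266)
rest 0.9 [201.9, 102.4, 304.1, 244.9] ((587.1613159179688, 174.9296417236328), (91.24464416503906, 139.91116333007812), 86.07379913330078)
t 11.4 pos [0.5903 0.1748 0.1277] rot [-1.7998e+02  1.1000e-01  1.7611e+02] F [-0.3  0.2  0.8] q [17. 13.  8. 85. -0. 20.] op 0.0852 0.0
mm [  -0.3   -0.3 -109.7] units [-0.01 -0.01 -4.39] rot units [ 0.    0.01 -0.01]
```

View pics/w5.png

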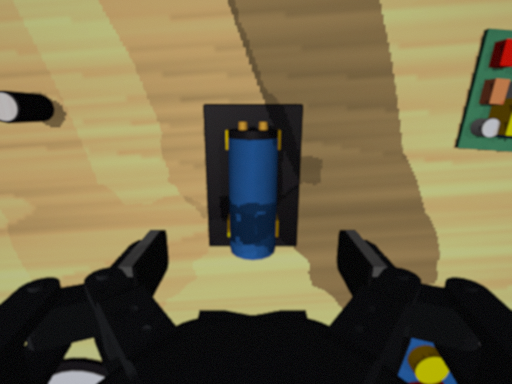

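The wrist view shows the can (228–283, 122–259) centred between the saddles and lined up with the fingers. Descend and grip.

>>> send_rows(
  moves=[0,0,-1,0,0,0,-1,0,0,-1,0,0,0,-1,0,0,-1,0,0,0,-1,0,0,-1,0,0,0,-1,0,0,-0.35,0,0,0,-1,0,0,0,0,0,0,-1],
  squeeze=35,
)

```text
time: 12.15
ee_pos: [0.5901, 0.1748, 0.0183]
tcp_rot: [-180.0, 0.0, 176.1]
wrist_force: [0.3, 1.0, -0.3]
opening: 0.0853
grasp_force: 0.0
```

>>> send_rows(
  moves=[0,0,0,0,0,0,1,0,0,0,0,0,0,1,0,0,0,0,0,0,1,0,0,0,0,0,0,1,0,0,0,0,0,0,1,0,0,0,0,0,0,1,0,0,0,0,0,0,1,0,0,0,0,0,0,1],
  squeeze=35,
)

```text
time: 13.15
ee_pos: [0.5903, 0.1749, 0.0185]
tcp_rot: [-180.0, 0.1, 176.1]
wrist_force: [0.3, 0.6, 6.0]
opening: 0.039
grasp_force: 35.0
```

>>> send_rows(
  moves=[0,0,0.3,0,0,0,1,0,0,0.6,0,0,0,1,0,0,0.9,0,0,0,1,0,0,1,0,0,0,1,0,0,1,0,0,0,1,0,0,1,0,0,0,1,0,0,1,0,0,0,1,0,0,1,0,0,0,1],
)

```text
time: 14.15
ee_pos: [0.5896, 0.1746, 0.1892]
tcp_rot: [-180.0, 0.0, 176.1]
wrist_force: [-0.2, 0.7, -2.6]
opening: 0.0394
grasp_force: 35.6
```

```bash
cat > plan.py <<'E'
from model import *; from st import *
P=[.6215,-.1998,.0237,.0392]
Z=-pose(P)[1][:,2]
def goto(x,z,y=0): to(C(P,(x,y,z)),Z,P[2]+np.pi/2)
E
python3 -c "
from plan import *
goto(.083,.0667)"
```

```text
t 14.15 pos [0.5896 0.1746 0.1892] rot [-1.7995e+02  4.0000e-02  1.7612e+02] F [-0.2  0.7 -2.6] q [17. 13. 15. 91. -0. 20.] op 0.0394 35.6
mm [  78.9 -373.3  -54.5] units [  3.16 -14.93  -2.18] rot units [-0.06 -2.9   0.6 ]
```

>>> send_rows(
  moves=[0.1,-0.93,0,0,-0.18,0.04,1,0.1,-0.93,0,0,-0.18,0.04,1,0.1,-0.93,0,0,-0.18,0.04,1,0.1,-0.93,0,0,-0.18,0.04,1,0.1,-0.93,0,0,-0.18,0.04,1,0.1,-0.93,0,0,-0.18,0.04,1,0.1,-0.93,0,0,-0.18,0.04,1,0.1,-0.93,0,0,-0.18,0.04,1],
)

```text
time: 15.15
ee_pos: [0.6096, -0.012, 0.1884]
tcp_rot: [179.5, 12.4, 178.8]
wrist_force: [-0.1, -1.0, -1.8]
opening: 0.0388
grasp_force: 35.7
```

>>> send_rows(
  moves=[0.25,-0.93,0,0,-0.18,0.04,1,0.25,-0.93,0,0,-0.18,0.04,1,0.25,-0.93,0,0,-0.18,0.04,1,0.25,-0.93,0,0,-0.18,0.04,1,0.25,-0.93,0,0,-0.18,0.04,1,0.25,-0.93,0,0,-0.18,0.04,1,0.25,-0.93,0,0,-0.18,0.04,1,0.25,-0.93,0,0,-0.18,0.04,1],
)

```text
time: 16.15
ee_pos: [0.6596, -0.198, 0.1882]
tcp_rot: [179.6, 24.8, -178.4]
wrist_force: [0.9, -0.2, -2.8]
opening: 0.0388
grasp_force: 35.7
```

```bash
python3 - <<'E'
from plan import *
goto(.083,.0667)
w=save('wrist','w6'); sd=bot.camera('side')
W=wire(P,1.71,.008)
# held can: axis line 21.6 mm behind TCP
o=bot.get_obs(); R=Ro.from_euler('xyz',o['tcp_rot'],degrees=True).as_matrix()
g=np.array(o['ee_pos'])-R[:,2]*.0216; W.append(((0,0,255),[g+R[:,0]*.057,g-R[:,0]*.053],False))
a=draw(w,(196,30,336,230),2.9,W); b=draw(sd,(225,85,325,205),3.8,W)
h=max(a.shape[0],b.shape[0]); pad=lambda m:cv2.copyMakeBorder(m,0,h-m.shape[0],0,0,0)
cv2.imwrite('pics/pre.png',np.hstack([pad(a),pad(b)]))
for q in('can','can_studs'):
    print(q,[(round(x['p'],2),np.round(x['pixel'],1).tolist()) for x in bot.landmark_of('wrist',q)][:2], proj(w,g),proj(w,g+R[:,0]*.057))
E
```

```text
t 16.15 pos [ 0.6596 -0.198   0.1882] rot [ 179.56   24.79 -178.4 ] F [ 0.9 -0.2 -2.8] q [-21.   0.  -4.  63.  10. -20.] op 0.0388 35.7
mm [  8.9  -0.7 -53.5] units [ 0.36 -0.03 -2.14] rot units [-0.05 -0.03 -0.05]
can [(0.6, [250.6, 245.3])] [249.47519742 249.99433453] [249.54392659 127.73335577]
can_studs [(0.67, [251.6, 123.5])] [249.47519742 249.99433453] [249.54392659 127.73335577]
```

View pics/pre.png

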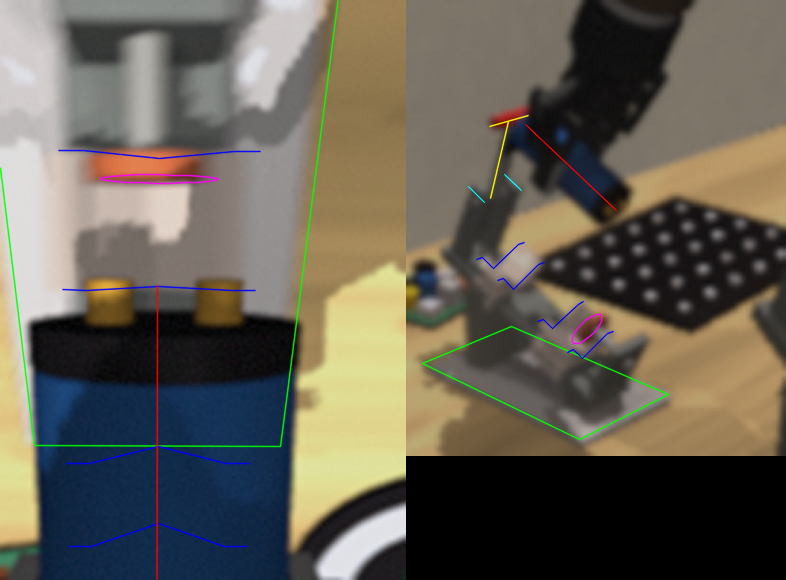

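The wrist half of the composite shows the can aligned with the tool (studs at (110,300) and (218,300)). The shoe and stem sit at about x=147, left of the modelled 159, so the jig may be a few mm farther to −y. I'll check that numerically in the wrist and top images.

```bash
python3 - <<'E'
from plan import *
import pickle
w=bot.camera('wrist'); I=w['color'].astype(int)
o=bot.get_obs(); R=Ro.from_euler('xyz',o['tcp_rot'],degrees=True).as_matrix()
g=np.array(o['ee_pos'])-R[:,2]*.0216
def runs(mask,lo): 
    x=np.nonzero(mask)[0]; return (x.min()+lo,x.max()+lo,len(x)) if len(x) else None
for r in range(82,95,2):
    L=I[r,210:290]; m=(L[:,0]-L[:,2]>55)&(L[:,0]>1.5*L[:,1]); print('shoe',r,runs(m,210))
for r in (128,132,136,139):
    L=I[r,200:310]; m=(L[:,0]-L[:,2]>45); print('stud',r,np.nonzero(m)[0]+200)
for r in (165,190,215):
    L=I[r,190:320]; m=(L[:,2]-L[:,0]>25); print('blue',r,runs(m,190), 'model axis',proj(w,g+R[:,0]*.03)[0])
for r in (48,58,68,76): print('stem row',r,I[r,212:284:3].sum(1)//3)
print('model shoe centre',proj(w,C(P,(.018,0,.0283))),'stem -.01', proj(w,C(P,(-.01,0,.0283))))
t=bot.camera('top'); T=cv2.imread('pics/top0.png')[:,:,::-1].astype(int)
for r in (150,154,157): print('top row',r,T[r,294:344].sum(1)//3)
for y in(-.055,.055): print('model plate edge px',[np.round(proj(t,J(P,(x,y,.008))),1).tolist() for x in(-.04,-.02,.0)])
print('model bar',proj(t,C(P,(.166,.022,.131))),proj(t,C(P,(.166,-.022,.131))))
print('top shoe', proj(t,C(P,(.018,0,.0283))))
for r in range(136,146): L=T[r,305:335]; print(r,runs((L[:,0]-L[:,2]>45)&(L[:,0]>1.4*L[:,1]),305))
E
```

```text
shoe 82 (np.int64(231), np.int64(265), 35)
shoe 84 (np.int64(229), np.int64(267), 39)
shoe 86 (np.int64(229), np.int64(267), 39)
shoe 88 (np.int64(229), np.int64(267), 39)
shoe 90 (np.int64(229), np.int64(267), 39)
shoe 92 None
shoe 94 None
stud 128 [225 226 227 228 229 230 231 232 233 234 235 236 237 238 239 240 241 264
 265 266 267 268 269 270 271 272 273 274 275 276 277 278 299 300 301 302
 303 304 305 306 307 308 309]
stud 132 [227 228 229 230 231 232 233 234 235 236 237 238 239 240 264 265 266 267
 268 269 270 271 272 273 274 275 276 277 278 298 299 300 301 302 303 304
 305 306 307 308 309]
stud 136 [200 227 228 229 230 231 232 233 234 235 236 237 238 239 240 264 265 266
 267 268 269 270 271 272 273 274 275 276 277 278 298 299 300 301 302 303
 304 305 306 307 308 309]
stud 139 [200 226 227 228 229 230 231 232 233 234 235 236 237 238 239 240 241 264
 265 266 267 268 269 270 271 272 273 274 275 276 277 278 279 298 299 300
 301 302 303 304 305 306 307 308 309]
blue 165 (np.int64(208), np.int64(296), 89) model axis 252.9333044104497
blue 190 (np.int64(210), np.int64(295), 86) model 
[... 1019 characters left out ...]
140 104 121 117 118 120 116 118 121]
top row 157 [117 114 114 116 120 117  72 119 121 125 121 120 123 120 121 124 116 117
 116 114 119 121 117 119 123 116 120 123 117 112 113 117 117 120 116 125
 124 124 122 125 123 127 110 115 116 116 116 116 119 115]
model plate edge px [[335.4, 156.6], [335.3, 150.2], [335.1, 143.8]]
model plate edge px [[299.9, 156.9], [299.8, 150.5], [299.7, 144.1]]
model bar [321.94089397  92.41581899] [339.00868095  92.32109129]
top shoe [320.93182171 138.65123953]
136 None
137 None
138 None
139 (np.int64(317), np.int64(326), 5)
140 (np.int64(317), np.int64(326), 10)
141 (np.int64(318), np.int64(326), 9)
142 (np.int64(320), np.int64(325), 3)
143 None
144 None
145 None
```

The can axis sits at column 252.5 and the shoe and stem at 248; the top view also puts the plate 0.6 px to −y. I shift the jig estimate by −2 mm in y and lower to just above the rims.

```bash
sed -i 's/-.1998,/-.2018,/' plan.py; python3 -c "
from plan import *
goto(.083,.027)"
```

```text
t 16.45 pos [ 0.6597 -0.1967  0.1879] rot [ 179.54   24.74 -178.39] F [ 0.6 -0.3 -2.7] q [-21.   0.  -4.  63.  10. -20.] op 0.039 35.8
mm [ 25.6  -3.6 -89.2] units [ 1.03 -0.14 -3.57] rot units [-0.05 -0.03 -0.05]
```

>>> send_rows(
  moves=[0.21,-0.12,-0.7,-0.05,-0.03,-0.05,1,0.21,0,-0.7,0,0,0,1,0.21,0,-0.7,0,0,0,1,0.2,0,-0.7,0,0,0,1,0.2,0,-0.7,0,0,0,1,0,0,0,0,0,0,1],
)

```text
time: 17.2
ee_pos: [0.6848, -0.1999, 0.0974]
tcp_rot: [180.0, 24.8, -178.7]
wrist_force: [-1.1, -0.5, -2.2]
opening: 0.0388
grasp_force: 35.8
```

```bash
cat > chk.py <<'E'
from plan import *
for k in range(3):
    w=save('wrist','c%d'%np.random.randint(1e6)); I=w['color'].astype(int); goto(.083,.0067)
cop=[];
for r in range(0,200):
    L=I[r,180:330]; x=np.nonzero((L[:,0]-L[:,2]>45)&(L[:,0]>1.3*L[:,1])&(L[:,0]<256))[0]+180
    if len(x)>8: print(r,x.min(),x.max(),len(x),'gap',np.diff(x).max(), end=' | ')
for r in (165,190,215):
    L=I[r,190:320]; x=np.nonzero(L[:,2]-L[:,0]>25)[0]+190; print('blue',r,x.min(),x.max())
for r in (10,20,30,40,50): print('row',r,I[r,206:300:3].sum(1)//3)
E
python3 chk.py
```

```text
t 17.25 pos [ 0.6853 -0.2002  0.099 ] rot [ 180.     24.92 -178.64] F [ 0.3 -0.3 -2.8] q [-20.   4. -10.  53.   9. -19.] op 0.0391 35.8
mm [  8.6   0.1 -18.6] units [ 0.34  0.   -0.75] rot units [-0.   -0.01 -0.  ]
t 17.3 pos [ 0.6857 -0.2003  0.1002] rot [-179.97   25.01 -178.63] F [-0.8  0.5 -1.6] q [-20.   4. -10.  53.   9. -19.] op 0.0394 35.8
mm [  8.2   0.3 -19.9] units [ 0.33  0.01 -0.79] rot units [0. 0. 0.]
t 17.35 pos [ 0.6859 -0.2005  0.1009] rot [-179.95   25.07 -178.62] F [ 1.  -0.3 -3.3] q [-20.   4. -10.  53.   9. -19.] op 0.0394 35.8
mm [  8.    0.4 -20.6] units [ 0.32  0.02 -0.82] rot units [0.01 0.01 0.  ]
92 236 269 33 gap 2 | 93 228 275 48 gap 1 | 94 222 284 63 gap 1 | 95 221 286 66 gap 1 | 96 220 287 68 gap 1 | 97 220 287 68 gap 1 | 98 220 287 68 gap 1 | 99 220 287 68 gap 1 | 100 220 287 68 gap 1 | 101 221 287 67 gap 1 | 102 221 287 67 gap 1 | 103 221 287 67 gap 1 | 104 221 287 67 gap 1 | 105 221 287 67 gap 1 | 106 221 287 67 gap 1 | 107 221 286 66 gap 1 | 108 222 266 45 gap 1 | 127 227 277 27 gap 25 | 128 227 278 29 gap 24 | 129 227 278 28 gap 25 | 130 227 278 2
[... 283 characters left out ...]
 208 296
blue 190 209 295
blue 215 211 294
row 10 [123 123 121 121 123 123 123 122 124 125 124 124 123 123 124 124 122 123
 123 122 121 121 122 122 121 122 122 121 121 121 121 122]
row 20 [53 54 55 54 52 53 53 54 52 55 54 53 53 55 55 53 53 55 54 55 54 55 53 55
 55 56 56 55 55 54 55 54]
row 30 [184  88  52  52  52  52  54  53  53  53  56  55  68 141 164 181 187 169
 151 120  57  53  54  54  55  54  53  53  54  53  53  83]
row 40 [189 159 117  62  52  52  53  52  48  50  50  47  64 139 163 181 188 170
 151 118  47  39  39  51  52  52  53  54  51  72 110 106]
row 50 [191 161 122 131 129 129 129 119 120 119 120 120 112 137 165 183 189 171
 151 118  75  74  73  81 130 128 130 128 129 128 109 109]
```

Close up, the shoe centre is at column 253.8 against studs at 252.5, so the lateral error is only about 0.6 mm. I lower the last part gently.

>>> send_rows(
  moves=[0.08,0.02,-0.17,0,0,0,1,0.08,0,-0.17,0,0,0,1,0.08,0,-0.17,0,0,0,1,0.06,0,-0.13,0,0,0,1,0,0,0,0,0,0,1,0,0,0,0,0,0,1,0,0,0,0,0,0,1],
)

```text
time: 18.23
ee_pos: [0.6929, -0.1993, 0.0846]
tcp_rot: [180.0, 25.0, -178.6]
wrist_force: [-6.0, 2.9, 3.2]
opening: 0.0388
grasp_force: 36.5
```

```bash
sed -i 's/-.2018,/-.2013,/' plan.py; python3 chk.py | grep -v row
```

```text
t 18.27 pos [ 0.6929 -0.1992  0.0845] rot [ 179.98   25.01 -178.61] F [-5.6  3.3  3. ] q [-19.   5. -10.  51.   9. -19.] op 0.0392 36.5
mm [ 1.  -0.4 -4.2] units [ 0.04 -0.01 -0.17] rot units [-0.  0. -0.]
t 18.32 pos [ 0.6929 -0.1992  0.0845] rot [ 179.98   25.01 -178.61] F [-6.9  3.9  3.1] q [-19.   5. -10.  51.   9. -19.] op 0.0391 36.5
mm [ 1.  -0.3 -4.2] units [ 0.04 -0.01 -0.17] rot units [-0.  0. -0.]
t 18.38 pos [ 0.6929 -0.1993  0.0846] rot [ 179.98   25.01 -178.61] F [-5.9  2.7  2.8] q [-19.   5. -10.  51.   9. -19.] op 0.0392 36.5
mm [ 0.9 -0.3 -4.2] units [ 0.04 -0.01 -0.17] rot units [-0.  0. -0.]
89 228 269 42 gap 1 | 90 221 279 59 gap 1 | 91 216 287 72 gap 1 | 92 214 290 77 gap 1 | 93 213 290 78 gap 1 | 94 213 290 78 gap 1 | 95 213 290 78 gap 1 | 96 214 290 77 gap 1 | 97 214 290 77 gap 1 | 98 214 290 77 gap 1 | 99 214 290 77 gap 1 | 100 214 290 77 gap 1 | 101 214 290 77 gap 1 | 102 214 290 77 gap 1 | 103 214 290 77 gap 1 | 104 214 290 77 gap 1 | 105 214 290 77 gap 1 | 106 214 289 76 gap 1 | 107 215 283 68 gap 2 | 126 227 236 9 gap 2 | 127 226 278 29 gap 25 | 128 226 278 29 gap 25 | 129 226 278 29 gap 25 | 130 226 278 30 gap 24 | 131 226 278 30 gap 24 | 132 226 278 29 gap 25 | 133 226 278 29 gap 25 | 134 226 278 29 gap 25 | 135 227 278 28 gap 25 | 136 227 278 29 gap 24 | 137 226 278 30 gap 24 | 138 226 278 30 gap 24 | 139 226 278 30 gap 24 | 140 227 278 29 gap 24 | 141 228 277 23 gap 28 | blue 165 208 296
blue 190 210 295
blue 215 211 294
 112  70  52  53  55  54  53  54  53  53  53  54  55  55]
 143 110  49  46  52  56  54  53  53  54  53  53  54  53]
 142 109  42  38  37  44  52  52  51  53  52  53  52 100]
 142 106  71  73  73  71 121 125 126 126 125 127 127 113]
 141 106  72  75  74  83 129 128 128 126 126 127 107  64]
```

First light contact: about 8 N along the V normal and 3 N toward +y. I creep down with a small +y shift.

>>> send_rows(
  moves=[0.02,0.02,-0.04,0,0,0,1,0,0,0,0,0,0,1],
)

```text
time: 18.62
ee_pos: [0.6931, -0.1992, 0.0845]
tcp_rot: [-180.0, 25.0, -178.6]
wrist_force: [-15.0, 3.6, 9.4]
opening: 0.0393
grasp_force: 37.5
```

>>> send_rows(
  moves=[0.02,0.01,-0.04,0,0,0,1,0,0,0,0,0,0,1],
)

```text
time: 18.88
ee_pos: [0.6931, -0.1992, 0.0844]
tcp_rot: [-179.9, 25.0, -178.6]
wrist_force: [-23.8, 3.1, 17.7]
opening: 0.0388
grasp_force: 38.5
```

The force rises with the position stuck. The shoe's apparent width (77 px, depth 117 mm) matches a shoe coaxial with the can, so the can is bedded and h0 is about 43 mm. I relieve most of the push and start sliding down-slope.

>>> send_rows(
  moves=[-0.03,-0.01,0.06,0,0,0,1,-0.05,0,-0.02,0,0,0,1,0,0,0,0,0,0,1],
)

```text
time: 19.25
ee_pos: [0.6929, -0.1992, 0.0845]
tcp_rot: [-179.9, 25.2, -178.6]
wrist_force: [-2.7, 2.6, 5.2]
opening: 0.039
grasp_force: 36.6
```

```bash
sed -i 's/.0392\]/.043]/' plan.py; cat >> plan.py <<'E'
def cr():
    o=bot.get_obs(); _,Rc,_,t=pose(P); print('cradle TCP mm',np.round(Rc.T@(np.array(o['ee_pos'])-t)*1000,1),'F cradle',np.round(Rc.T@(np.array(o['wrist_force'])-[0,0,-2.7]),1),'rot',np.round(o['tcp_rot'],1))
E
python3 -c "
from plan import *
cr(); w=bot.camera('wrist'); I=w['color'].astype(int)
x=I[60:145,252]; print(x[:,0]-x[:,2])
s=proj(w,C(P,(.019,0,.044))),proj(w,C(P,(.022,0,.044))); print(s)"
```

```text
cradle TCP mm [82.3  0.4  7.4] F cradle [0.9 2.6 8.3] rot [-179.9   25.2 -178.6]
[  8   8   8   8   8   8   7   8   7   7   7   7   8   8   8  10  10   9
   7   8   9   8   7   6   6   5   4   1  14  56 109 139 144 144 143 142
 144 143 143 144 143 143 143 141 142 144 141 109  51  17  15  16  15  16
  16  16  16  16  15  16  15  15  16  15  16  16  16  17  16  16  16  16
  15  16  15  15  12   8   2  -1  -1  -4   1  -5  -1]
(array([250.98570903, 114.18383346]), array([250.97837791, 122.62726743]))
```

>>> send_rows(
  moves=[-0.045,0.008,-0.021,0,0,0,1,-0.045,0,-0.021,0,0,0,1,-0.045,0,-0.021,0,0,0,1,-0.045,0,-0.021,0,0,0,1,-0.045,0,-0.021,0,0,0,1,-0.045,0,-0.021,0,0,0,1,0,0,0,0,0,0,1],
)

```text
time: 20.18
ee_pos: [0.6865, -0.1993, 0.0815]
tcp_rot: [-179.9, 25.2, -178.6]
wrist_force: [0.8, 1.6, 5.0]
opening: 0.0389
grasp_force: 36.5
```

```bash
cat > c2.py <<'E'
from plan import *
cr(); w=bot.camera('wrist'); I=w['color'].astype(int); x=I[60:150,252]; print(np.nonzero(x[:,0]-x[:,2]>70)[0]+60); x=I[100:160,232]; print('stud rows',np.nonzero(x[:,0]-x[:,2]>40)[0]+100)
E
python3 c2.py
```

```text
cradle TCP mm [75.2  0.4  7.4] F cradle [4.  1.6 6.6] rot [-179.9   25.2 -178.6]
[111 112 113 114 115 116 117 118 119 120 121 122 123 124 125 126]
stud rows [110 111 112 113 114 115 116 117 118 119 120 121 122 123 124 125 126 127
 128 129 130 131 132 133 134 135 136 137 138 139 140 141]
```

The studs have just reached the shoe. I keep sliding.

>>> send_rows(
  moves=[-0.045,0,-0.021,0,0,0,1,-0.045,0,-0.021,0,0,0,1,-0.045,0,-0.021,0,0,0,1,-0.045,0,-0.021,0,0,0,1,0,0,0,0,0,0,1],
)

```text
time: 20.85
ee_pos: [0.6822, -0.1995, 0.0795]
tcp_rot: [-179.9, 25.2, -178.6]
wrist_force: [4.9, -0.2, 6.7]
opening: 0.0388
grasp_force: 36.3
```

```bash
python3 c2.py
```

```text
cradle TCP mm [70.4  0.4  7.4] F cradle [ 8.4 -0.3  6.5] rot [-179.9   25.2 -178.6]
[112 113 114 115 116 117 118 119 120 121 122 123 124 125 126 127]
stud rows [111 112 113 114 115 116 117 118 119 120 121 122 123 124 125 126 127 128
 129 130 131 132 133 134 135 136 137 138 139 140 141]
```

>>> send_rows(
  moves=[-0.036,0,-0.017,0,0,0,1,-0.036,0,-0.017,0,0,0,1,-0.036,0,-0.017,0,0,0,1,0,0,0,0,0,0,1],
)

```text
time: 21.4
ee_pos: [0.6795, -0.1995, 0.0783]
tcp_rot: [-179.9, 25.2, -178.6]
wrist_force: [3.7, -0.0, 5.0]
opening: 0.0389
grasp_force: 36.3
```

```bash
python3 c2.py
```

```text
cradle TCP mm [67.5  0.4  7.4] F cradle [ 6.6 -0.1  5.4] rot [-179.9   25.2 -178.6]
[112 113 114 115 116 117 118 119 120 121 122 123 124 125 126 127]
stud rows [111 112 113 114 115 116 117 118 119 120 121 122 123 124 125 126 127 128
 129 130 131 132 133 134 135 136 137 138 139 140 141]
```

>>> send_rows(
  moves=[-0.036,0,-0.017,0,0,0,1,-0.036,0,-0.017,0,0,0,1,0,0,0,0,0,0,1],
)

```text
time: 21.82
ee_pos: [0.6783, -0.1996, 0.0778]
tcp_rot: [-179.9, 25.3, -178.6]
wrist_force: [9.2, 0.0, 4.4]
opening: 0.0395
grasp_force: 36.0
```

>>> send_rows(
  moves=[-0.036,0,-0.017,0,0,0,1,0,0,0,0,0,0,1],
)

```text
time: 22.08
ee_pos: [0.6782, -0.1996, 0.078]
tcp_rot: [-179.9, 25.4, -178.5]
wrist_force: [13.5, 0.3, 3.5]
opening: 0.0391
grasp_force: 36.0
```

```bash
python3 c2.py
```

```text
cradle TCP mm [66.2  0.3  7.7] F cradle [14.8  0.  -0.1] rot [-179.9   25.4 -178.5]
[112 113 114 115 116 117 118 119 120 121 122 123 124 125 126 127 128]
stud rows [112 113 114 115 116 117 118 119 120 121 122 123 124 125 126 127 128 129
 130 131 132 133 134 135 136 137 138 139 140 141]
```

The slide stops at about 66 mm with the force rising (hard stop). I press slightly into the V, then open.

>>> send_rows(
  moves=[0.005,0,-0.025,0,0,0,1,-0.025,0,-0.03,0,0,0,1,0,0,0,0,0,0,1,0,0,0,0,0,0,1],
)

```text
time: 22.62
ee_pos: [0.6784, -0.1996, 0.0778]
tcp_rot: [-179.8, 25.5, -178.5]
wrist_force: [13.0, 0.1, 8.4]
opening: 0.039
grasp_force: 36.4
```

```bash
python3 c2.py
```

```text
cradle TCP mm [66.2  0.3  7.5] F cradle [16.5 -0.2  4.6] rot [-179.8   25.5 -178.5]
[112 113 114 115 116 117 118 119 120 121 122 123 124 125 126 127 128]
stud rows [112 113 114 115 116 117 118 119 120 121 122 123 124 125 126 127 128 129
 130 131 132 133 134 135 136 137 138 139 140 141]
```

>>> send_rows(
  moves=[0,0,0,0,0,0,0,0,0,0,0,0,0,-0.2,0,0,0,0,0,0,-0.5,0,0,0,0,0,0,-1,0,0,0,0,0,0,-1,0,0,0,0,0,0,-1],
)

```text
time: 23.42
ee_pos: [0.6749, -0.1991, 0.0739]
tcp_rot: [-180.0, 25.0, -178.6]
wrist_force: [0.2, -0.1, 0.5]
opening: 0.0852
grasp_force: 0.0
```

```bash
python3 c2.py
```

```text
cradle TCP mm [61.4  0.9  5.4] F cradle [ 1.5 -0.1  2.8] rot [-180.    25.  -178.6]
[126 127 128 129 130 131 132 133 134 135 136 137 138 139 140 141]
stud rows [124 125 126 127 128 129 130 131 132 133 134 135 136 137 138 139 140 141
 142 143 144 145 146 147 148 149 150 151 152 153]
```

Released. I retract square to the slope and close the fingers on the way up, then check the can.

>>> send_rows(
  moves=[-0.15,0,0.32,0,0,0,-1,-0.33,0,0.7,0,0,0,-1,-0.33,0,0.7,0,0,0,-1,-0.33,0,0.7,0,0,0,-1,-0.33,0,0.7,0,0,0,-1,-0.33,0,0.7,0,0,0,1,-0.33,0,0.7,0,0,0,1,-0.33,0,0.7,0,0,0,1],
)

```text
time: 24.48
ee_pos: [0.6128, -0.1991, 0.2056]
tcp_rot: [-180.0, 25.0, -178.6]
wrist_force: [-0.3, -0.6, -1.0]
opening: 0.0324
grasp_force: 0.0
```

```bash
python3 - <<'E'
from plan import *
cr(); w=save('wrist','w9'); print(np.round(bot.get_obs()['q'],0))
for q in('can','can_studs','cradle'):
    print(q,[(round(x['p'],2),np.round(x['pixel'],1).tolist()) for x in bot.landmark_of('wrist',q)][:2])
print('expect can',proj(w,C(P,(.065,0,.0283))),'studs',proj(w,C(P,(.01,0,.0283))))
goto(.190,.165)
E
```

```text
cradle TCP mm [ 60.9   2.4 151. ] F cradle [ 0.5 -0.6  1.7] rot [-180.    25.  -178.6]
[-22.  -6.  -8.  65.  10. -22.]
can []
can_studs [(0.72, [249.7, 121.6])]
cradle [(0.65, [249.3, 112.6])]
expect can [249.58638499 183.59688423] studs [249.52306147 125.81189895]
t 24.68 pos [ 0.6135 -0.1992  0.2046] rot [-179.96   25.03 -178.63] F [ 0.1 -0.2 -0.1] q [-22.  -6.  -8.  65.  10. -22.] op 0.0012 0.0
mm [110.5   0.3  68.2] units [4.42 0.01 2.73] rot units [0. 0. 0.]
```

>>> send_rows(
  moves=[0,0,0.5,0,0,0,1,0.63,0,0.32,0,0,0,1,0.63,0,0.32,0,0,0,1,0.63,0,0.32,0,0,0,1,0.63,0,0.32,0,0,0,1,0.63,0,0.32,0,0,0,1,0.63,0,0.32,0,0,0,1,0.63,0,0.32,0,0,0,1],
)

```text
time: 25.68
ee_pos: [0.7243, -0.199, 0.2729]
tcp_rot: [-180.0, 25.0, -178.6]
wrist_force: [1.8, -0.6, 0.2]
opening: -0.0003
grasp_force: 0.0
```

```bash
python3 - <<'E'
from plan import *
import pickle
w=save('wrist','w10'); goto(.190,.115); cr(); sd=save('side','s10')
o=bot.get_obs()
# refit clamp angle from w2 with new jig pose
w2=pickle.load(open('w2.pkl','rb'))
for th in(1.6,1.65,1.7,1.75,1.8):
    g=C(P,(.156-.076*np.cos(th),0,.056+.076*np.sin(th))); print(th,proj(w2,g),'meas (254.9,36)',proj(sd,g),'TCP side',proj(sd,o['ee_pos']))
I=sd['color'].astype(int); m=(I[:,:,0]>130)&(I[:,:,1]<70)&(I[:,:,2]<70); ys,xs=np.nonzero(m[90:180,220:330]); print('red',xs.mean()+220,ys.mean()+90,len(xs),xs.min()+220,xs.max()+220)
E
```

```text
t 25.73 pos [ 0.7259 -0.1989  0.2737] rot [-179.96   25.06 -178.59] F [-2.7  2.1 -1.2] q [-18.   9.  15.  72.   8. -18.] op -0.0 0.0
mm [ 19.2   0.5 -46.1] units [ 0.77  0.02 -1.85] rot units [ 0.    0.01 -0.  ]
cradle TCP mm [ 1.921e+02 -1.000e-01  1.649e+02] F cradle [-1.8  2.2  2.5] rot [-180.    25.1 -178.6]
1.6 [256.68750123  45.25901945] meas (254.9,36) [253.55198728 116.37061424] TCP side [249.88267786 101.34420881]
1.65 [256.63868491  40.68096986] meas (254.9,36) [252.74812275 115.67723401] TCP side [249.88267786 101.34420881]
1.7 [256.58453457  35.9902682 ] meas (254.9,36) [251.93165793 115.03726915] TCP side [249.88267786 101.34420881]
1.75 [256.52515335  31.20466438] meas (254.9,36) [251.10493533 114.45228626] TCP side [249.88267786 101.34420881]
1.8 [256.46068331  26.34328226] meas (254.9,36) [250.27030951 113.92366787] TCP side [249.88267786 101.34420881]
red 220.5 161.0 2 220 221
```

>>> send_rows(
  moves=[0.22,0,-0.46,0,0,0,1,0.22,0,-0.46,0,0,0,1,0.22,0,-0.46,0,0,0,1,0.22,0,-0.46,0,0,0,1,0,0,0,0,0,0,1],
)

```text
time: 26.4
ee_pos: [0.7454, -0.1989, 0.2249]
tcp_rot: [180.0, 24.9, -178.6]
wrist_force: [-1.2, 0.3, 0.3]
opening: -0.0
grasp_force: 0.0
```

```bash
python3 -c "
from plan import *
cr(); w=save('wrist','w11'); print(bot.get_obs()['q']); I=w['color'].astype(int); m=(I[:,:,0]>110)&(I[:,:,1]<60)&(I[:,:,2]<60); ys,xs=np.nonzero(m); print('red',len(xs), xs.min(),xs.max(),ys.min(),ys.max()) if len(xs) else 0
print([proj(w,C(P,(.166,y,.131))) for y in(-.022,.022)])"
```

```text
cradle TCP mm [189.2  -0.5 112.5] F cradle [0.2 0.3 3.2] rot [ 180.    24.9 -178.6]
[-17.88733139  11.10566837  12.01982138  67.2002742    7.98605162
 -17.57143701]
red 379 190 302 164 207
[array([205.64641872, 202.71871138]), array([300.50700214, 202.80520073])]
```

The red bar is just robot-side of the shut fingers (red at columns 190–302, rows 164–207). I compute the arc for the fingertip to follow.

```bash
python3 -c "
from plan import *
_,Rc,_,t=pose(P)
T=lambda h:np.array([.167-.062*np.cos(h)+.004*np.sin(h),0,.0567+.062*np.sin(h)+.004*np.cos(h)])
p=np.mean([bot.get_obs()['ee_pos'] for _ in range(1)],0); print(np.round(Rc.T@(p-t)*1000,1))
for h in [1.7,1.6,1.5,1.4,1.3,1.2,1.1,1.0,.9,.8,.7,.6,.5,.4,.3,.2,.1,.03]:
    n=Rc@T(h)+t; print(h,np.round(T(h)*1000,1),np.round((n-p)/.025,2)); p=n
"
```

```text
[189.8  -0.7 113.5]
1.7 [179.    0.  117.7] [-0.46  0.02 -0.03]
1.6 [172.8   0.  118.6] [-0.24 -0.01 -0.07]
1.5 [166.6   0.  118.8] [-0.23 -0.01 -0.1 ]
1.4 [160.4   0.  118.5] [-0.22 -0.01 -0.12]
1.3 [154.3   0.  117.5] [-0.21 -0.   -0.14]
1.2 [148.3   0.  115.9] [-0.19 -0.   -0.16]
1.1 [142.4   0.  113.8] [-0.17 -0.   -0.18]
1.0 [136.9   0.  111. ] [-0.16 -0.   -0.19]
0.9 [131.6   0.  107.8] [-0.14 -0.   -0.21]
0.8 [126.7   0.  104. ] [-0.11 -0.   -0.22]
0.7 [122.2   0.   99.7] [-0.09 -0.   -0.23]
0.6 [118.1   0.   95. ] [-0.07 -0.   -0.24]
0.5 [114.5   0.   89.9] [-0.04 -0.   -0.24]
0.4 [111.5   0.   84.5] [-0.02 -0.   -0.25]
0.3 [109.    0.   78.8] [ 0.01  0.   -0.25]
0.2 [107.    0.   72.9] [ 0.03  0.   -0.25]
0.1 [105.7   0.   66.9] [ 0.05  0.   -0.24]
0.03 [105.1   0.   62.6] [ 0.05  0.   -0.17]
```

>>> send_rows(
  moves=[-0.23,0.01,-0.01,0,0,0,1,-0.23,0.01,-0.01,0,0,0,1,-0.24,0,-0.07,0,0,0,1,-0.23,0,-0.1,0,0,0,1,-0.22,0,-0.12,0,0,0,1,-0.21,0,-0.14,0,0,0,1],
)

```text
time: 27.2
ee_pos: [0.7113, -0.1986, 0.2155]
tcp_rot: [-180.0, 25.0, -178.6]
wrist_force: [0.1, -0.1, 1.6]
opening: -0.0002
grasp_force: 0.7
```

```bash
python3 -c "
from plan import *
cr(); w=save('wrist','w12'); I=w['color'].astype(int); m=(I[:,:,0]>110)&(I[:,:,1]<60)&(I[:,:,2]<60); ys,xs=np.nonzero(m); print('red',len(xs), xs.min(),xs.max(),ys.min(),ys.max()) if len(xs) else 0
for h in(1.7,1.5,1.3,1.2): print(h,proj(w,C(P,(.156-.076*np.cos(h),.022,.056+.076*np.sin(h)))))"
```

```text
cradle TCP mm [154.3   0.6 118.4] F cradle [ 1.9 -0.1  3.8] rot [-180.    25.  -178.6]
red 46 191 294 186 217
1.7 [293.48719183 263.43409253]
1.5 [294.81887772 236.74301351]
1.3 [295.29780335 206.69194404]
1.2 [295.18805997 191.33536506]
```

The clamp is following, at about 1.3 rad. Continue along the arc.

>>> send_rows(
  moves=[-0.19,0,-0.16,0,0,0,1,-0.17,0,-0.18,0,0,0,1,-0.16,0,-0.19,0,0,0,1,-0.14,0,-0.21,0,0,0,1,-0.11,0,-0.22,0,0,0,1,-0.09,0,-0.23,0,0,0,1],
)

```text
time: 28.0
ee_pos: [0.6899, -0.1986, 0.1854]
tcp_rot: [-180.0, 25.0, -178.6]
wrist_force: [-0.1, -1.1, 1.8]
opening: 0.0001
grasp_force: 0.9
```

```bash
cat > c3.py <<'E'
from plan import *
cr(); w=save('wrist','w%d'%np.random.randint(1e6)); I=w['color'].astype(int); m=(I[:,:,0]>110)&(I[:,:,1]<60)&(I[:,:,2]<60); ys,xs=np.nonzero(m); print('red',len(xs), xs.min(),xs.max(),np.percentile(ys,[5,50,95])) if len(xs) else 0
for h in(1,.8,.7,.6,.5,.3,.1,0): print(h,np.round(proj(w,C(P,(.156-.076*np.cos(h),.022,.056+.076*np.sin(h))))),end=' ')
E
python3 c3.py
```

```text
cradle TCP mm [122.2   1.1 100.2] F cradle [ 1.8 -1.1  4.1] rot [-180.    25.  -178.6]
red 34 190 292 [ 30.   204.   213.35]
1 [296. 235.] 0.8 [294. 205.] 0.7 [293. 192.] 0.6 [292. 181.] 0.5 [290. 171.] 0.3 [288. 156.] 0.1 [285. 147.] 0 [284. 145.]
```

>>> send_rows(
  moves=[-0.07,-0.01,-0.24,0,0,0,1,-0.04,-0.01,-0.24,0,0,0,1,-0.02,-0.01,-0.25,0,0,0,1,0.01,0,-0.25,0,0,0,1,0.03,0,-0.25,0,0,0,1],
)

```text
time: 28.68
ee_pos: [0.6878, -0.1994, 0.1545]
tcp_rot: [-180.0, 25.0, -178.6]
wrist_force: [-2.9, -0.2, 2.5]
opening: -0.0003
grasp_force: 1.0
```

```bash
python3 c3.py
```

```text
cradle TCP mm [107.2   0.3  73. ] F cradle [-0.4 -0.1  6. ] rot [-180.    25.  -178.6]
red 72 186 287 [ 47.55 185.   231.  ]
1 [307. 300.] 0.8 [304. 261.] 0.7 [302. 243.] 0.6 [300. 228.] 0.5 [298. 214.] 0.3 [295. 193.] 0.1 [291. 181.] 0 [289. 177.]
```

Bar row 185 is about 0.2 rad. Now the last part, slowly.

>>> send_rows(
  moves=[0.025,0,-0.12,0,0,0,1,0.025,0,-0.12,0,0,0,1,0.02,0,-0.08,0,0,0,1,0,0,0,0,0,0,1],
)

```text
time: 29.22
ee_pos: [0.6897, -0.1993, 0.147]
tcp_rot: [-180.0, 25.0, -178.6]
wrist_force: [0.8, 0.5, 0.2]
opening: 0.0001
grasp_force: 0.0
```

>>> send_rows(
  moves=[0.02,0,-0.05,0,0,0,1,0,0,0,0,0,0,1],
)

```text
time: 29.48
ee_pos: [0.6902, -0.1994, 0.1459]
tcp_rot: [-180.0, 25.0, -178.6]
wrist_force: [0.3, 0.1, 0.0]
opening: -0.0001
grasp_force: 0.1
```

```bash
python3 c3.py
```

```text
cradle TCP mm [105.8   0.3  64.2] F cradle [1.4 0.1 2.4] rot [-180.    25.  -178.6]
red 55 184 283 [ 43.7 182.  236. ]
1 [311. 319.] 0.8 [308. 276.] 0.7 [306. 257.] 0.6 [304. 239.] 0.5 [302. 225.] 0.3 [297. 202.] 0.1 [293. 187.] 0 [291. 183.]
```

>>> send_rows(
  moves=[0.02,0,-0.05,0,0,0,1,0.02,0,-0.05,0,0,0,1,0,0,0,0,0,0,1],
)

```text
time: 29.9
ee_pos: [0.6912, -0.1993, 0.1432]
tcp_rot: [-180.0, 25.0, -178.6]
wrist_force: [-0.3, 0.1, 0.1]
opening: -0.0002
grasp_force: 0.0
```

>>> send_rows(
  moves=[0.02,0,-0.04,0,0,0,1,0,0,0,0,0,0,1],
)

```text
time: 30.15
ee_pos: [0.6916, -0.1994, 0.1425]
tcp_rot: [-180.0, 25.0, -178.6]
wrist_force: [-2.8, 0.8, 2.2]
opening: -0.0002
grasp_force: 1.5
```

```bash
python3 c3.py
```

```text
cradle TCP mm [105.6   0.3  60.5] F cradle [-0.5  0.8  5.6] rot [-180.    25.  -178.6]
red 48 184 279 [ 45. 181. 237.]
1 [313. 327.] 0.8 [310. 282.] 0.7 [308. 262.] 0.6 [305. 244.] 0.5 [303. 228.] 0.3 [298. 204.] 0.1 [294. 190.] 0 [292. 185.]
```

>>> send_rows(
  moves=[0.01,0,-0.03,0,0,0,1,0,0,0,0,0,0,1],
)

```text
time: 30.45
ee_pos: [0.6916, -0.1994, 0.1424]
tcp_rot: [-180.0, 25.0, -178.6]
wrist_force: [-8.2, 1.6, 6.4]
opening: -0.0002
grasp_force: 4.9
```

>>> send_rows(
  moves=[0.01,0,-0.03,0,0,0,1,0,0,0,0,0,0,1,0,0,0,0,0,0,1],
)

```text
time: 30.82
ee_pos: [0.6917, -0.1994, 0.1424]
tcp_rot: [-180.0, 25.0, -178.6]
wrist_force: [-12.6, 1.7, 11.0]
opening: -0.0004
grasp_force: 7.9
```

The force rises with no motion, so the clamp is flat on the can. Retract straight off and check.

>>> send_rows(
  moves=[-0.1,0,0.22,0,0,0,1,-0.3,0,0.65,0,0,0,1,-0.33,0,0.7,0,0,0,1,-0.33,0,0.7,0,0,0,1,-0.33,0,0.7,0,0,0,1,-0.33,0,0.7,0,0,0,1,-0.33,0,0.7,0,0,0,1,0,0,0,0,0,0,1],
)

```text
time: 31.82
ee_pos: [0.6411, -0.1997, 0.2527]
tcp_rot: [-179.9, 25.2, -178.6]
wrist_force: [-0.2, 0.5, 0.5]
opening: -0.0001
grasp_force: 0.0
```

```bash
python3 - <<'E'
from plan import *
cr(); w=bot.camera('wrist'); sd=bot.camera('side')
P[3]=.0437
W=wire(P,0,0); W.append(((255,255,255),[C(P,(.01,0,.0283)),C(P,(.12,0,.0283))],False))
a=draw(w,(176,60,336,330),2.2,W); b=draw(sd,(225,105,310,210),4.7,W)
h=max(a.shape[0],b.shape[0]); pad=lambda m:cv2.copyMakeBorder(m,0,h-m.shape[0],0,0,0)
cv2.imwrite('pics/fin.png',np.hstack([pad(a),pad(b)])); print(a.shape,b.shape)
E
```

```text
cradle TCP mm [106.4   1.2 181.7] F cradle [1.2 0.5 3. ] rot [-179.9   25.2 -178.6]
(594, 352, 3) (494, 400, 3)
```

View pics/fin.png

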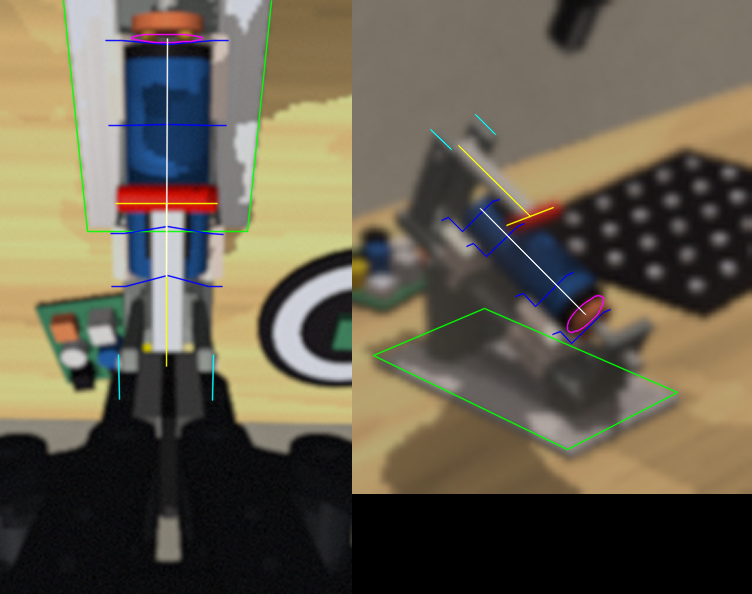

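The final picture shows the can bedded along the V line, the studs against the shoe at about (167,35), and the red bar flat across the can at (167,198). The side view agrees and the gripper is clear, so I hand in.

```bash
python3 -c "
from workcell import bot
print(bot.job_done())"
```

```text
the job is handed in; nothing more can be done
None
```

I handed the job in at about 32 s: the can is bedded in the Vs with its studs against the shoe, the shoe is pushed to its hard stop, the clamp is flat on the can, and the gripper is clear; no verdict came back, so this rests on force readings and the last pictures.

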